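# Slide the tall bottle home into the clamped rack

### The arm

A 6-joint arm with a two-finger parallel gripper is mounted at the origin on the work surface. World frame = base frame: x ahead of the robot, y to its left, z up, the work surface at z = 0. Lengths are in mm, angles in rad, forces in N, time in s.
With the tool pointing down it reaches from about 350 to 975 mm from the base axis. Payload 7.1 kg.
Tool frame: the origin (TCP) lies at the very end of the fingers, on their centre line; the grasp point (between the pads) lies 19 mm behind it (ctrl.tcp_to_grasp is the distance from the TCP to the grasp point, in mm); z points along the fingers, x is the direction in which the jaws open and shut, and the axes are right-handed (so a half turn about z gives the same grasp; the last joint's range is limited). The gripper opens to 88 mm and grips with 3 to 60 N. Pads are 20 mm wide; open, the fingers measure 115 mm over their backs; the gripper's body (75 mm by 178 mm) begins 61 mm behind the grasp point.
Start: joints at [-1.273, 0.423, 1.63, -0, 1.089, -0.019], TCP at [194.722, -593.875, 222.675] pointing down, gripper open.
Joint ranges: [-3, 3], [-0.9, 2.11], [0.09, 2.58], [-1.31, 4.45], [0.11, 2.69], [-2.54, 2.54]. Speed limits (rad/s): [2.39, 2.39, 3.01, 3.14, 3.14, 3.14].

### API

Orientations are given as a rotation vector (axis times angle).
In Python, from workcell import get_obs, viewer, ctrl, masks_of gives the robot as it stands. The module is installed in compiled form; this text tells all that it offers.
- The arm moves only by the shell command python3 -m inch 'ROWS'. ROWS is JSON, a list of rows, each an object of numbers: "tx", "ty", "tz": the shift along the tool's x, y, z in cm; "ax", "ay", "az": the turn, a rotation vector about the tool's x, y, z in degrees; "jaw": the opening, from 0 (shut) to 1 (fully open). In form: [{"tx": .., "ty": .., "tz": .., "ax": .., "ay": .., "az": .., "jaw": ..}, ...]. A call has 1 to 12 rows; each row shifts and turns the commanded pose from where the row before left it, along the tool's axes as they then stand; what a row does not reach is not made up. A row lasts 1/8 s, in which the tool goes at most 62.5 mm and 10.7 degrees, less where a joint would pass 70% of its speed; a pose out of reach is approached as far as the arm can. A call is refused whole if a number of a shift passes 6.25 or a number of a turn 10.7, either way. A call with a gripper value outside its range is refused whole. The fingers move at their own pace and stop on an object; the grip force is fixed at half the most. Time passes only in rows, so rows that do not move let the fingers close. It gives the time, the measured TCP pose, the force and the opening at its end, in the units of the state.
- get_obs(): the state, without advancing time (a new reading comes with each control period).
- viewer.get_image(name): name is "scene" or "top"; returns (picture, depth): 384x512x3 uint8, red, green, blue; 384x512 float32, mm along the optical axis (not along the pixel's ray), 0 where there is no reading.
- viewer.get_calibration(name): a dict with "fx", "fy", "cx", "cy" (pixels), "rvec" (rotation vector, rad) and "tvec" (3), from world to camera coordinates, as OpenCV has them. Camera axes: x right, y down, z forward; pixel columns grow to the right and rows downward; lengths in mm; the calibration is good to about 2 mm. A picture is of the moment at which its call begins. get_calibration takes no time and is no camera call.
- ctrl.close_job(): hands the job in, once; it reports no verdict.
Trained networks look in the newest picture that a camera, given by its name, has taken for a name from the list of things; names that differ only in an ending like _2 or _b are one class to them, and where a whole thing is asked for, a point or a joint stands for the part that bears it (a point fixed in the world has none). Each returns a list of dicts, best first, with "score" (0 to 1); they miss things now and then, are a little off and sometimes report something else, mostly with a low value. They report only what shows in the picture. A call takes as long as a camera call.
- masks_of(camera, thing): "pixels" (384x512 bool, what is visible of it) and "location" ([column, row] in pixels, amid what is visible of it).
The state is a dict: "t": time; "qpos": joint angles; "qvel": joint speeds; "joint_torque": joint torques, N m; "ee_pos": TCP position; "orientation": TCP orientation; "ft_force": force on the tool from outside, world axes, zero at the start; "moment": the same for the moment, N m; "width": finger opening in mm.
Only numpy, scipy, OpenCV 4.12 (cv2) and the standard library are available. Lean on these libraries where they do the work, as an engineer would, in place of code of your own. Each camera call takes 0.05 s, during which the arm holds its last target. There are 200 camera calls.

### The job

Without picking it up, push the tall bottle across the shelf into the empty bay of the wooden rack, until it stands upright against the bay's back board. Push it low on its body so that it slides and does not tip over; leave the two jars in the other bays and everything else on the shelf where they are, and take the hand away at the end.

Things in the scene. Friction and masses are not known exactly. Their poses are not given: they have to be found in the camera images.
- bottle: tall slim white bottle with black cap, standing to the right of the rack. 44 mm diameter up to 130 mm, then tapers to a 28 mm cap; 190 mm tall, 250 to 490 g, centre of mass about 80 mm up. Origin: centre of its underside. Slides if pushed within 30 mm of the shelf, topples if pushed high. A hand held straight down at its foot would hit its upper part: lean the hand back, fingers forward and down
- empty_bay (a point): point on the shelf where the centre of the bottle's underside belongs: midway between the empty bay's side walls, with the bottle 1 mm off the bay's back board (board face 23 mm beyond this point). A thin black rubber disc, 42 mm across, marks it and does not hinder sliding. Its axes may be turned: take directions from rack
- rack: fixed wooden rack, clamped to the shelf's far edge: 3 bays in a row along its x, pitch 70 mm, open above and to the right (its -y), no floor. Bays 60 mm wide; side walls 10 mm thick, they and the back board 50 mm tall. Origin: on the shelf, home point of the middle bay, 23 mm before the back board; walls end 17 mm before the origin. y points into the bays. Behind: flat plank and C-clamp, 50 mm high
- jar_a: short white jar with a white lid, 44 mm in diameter, 85 mm tall, standing in one of the bays; origin at the centre of its underside; leave alone
- jar_b: second such jar, in another bay; leave alone
- bowl: copper sorting bowl, 140 mm across, 50 mm tall, on the left, nearer the robot; origin at the centre of its underside; leave alone
- scoop: orange plastic scoop, 190 mm long, 60 mm wide, 30 mm tall, on the left behind the rack; origin under its 90 mm long pan, handle towards its -x; leave alone
- geode: lumpy amethyst geode half, about 100 mm across and 50 mm tall, on the right nearer the robot; origin at the centre of its underside; leave alone
- mallet: black rubber mallet lying on the right, 300 mm long; head (60 mm thick, 100 mm long) 130 mm from its origin along its +x; leave alone
- tin: flat steel tin, 68 mm in diameter, 45 mm tall, nearest the robot; origin at the centre of its underside; leave alone

How it is judged:
By the outcome, as a careful person would: the job done as asked, in the order asked, and still so for the second after the job is handed in, with the robot touching nothing.
It also fails if it takes over 58 s, if anything falls off the work surface, if the arm or the gripper's body presses on something with over 40 N, if the wrist force passes 120 N, or if a joint passes its speed limit or range.

## Working session

There is one attempt and no reset: what is moved stays moved. The work goes in short steps, Python scripts to look and compute and a shell command to move; the robot and the scene stay as the last step left them, time stands still between calls to the robot, and variables do not carry over. Pictures are saved under pics/ and viewed, about 8 in all and at most 12, crops included, and the job is handed in when it is done.

```bash
mkdir -p pics; cat > h.py <<'E'
import numpy as np, cv2
from workcell import get_obs, viewer, ctrl, masks_of
def cal(n):
    c=viewer.get_calibration(n); R=cv2.Rodrigues(np.array(c["rvec"],float))[0]; return c,R,np.array(c["tvec"],float).ravel()
def cloud(n,d):
    c,R,t=cal(n); v,u=np.mgrid[:384,:512]
    P=np.stack([(u-c["cx"])/c["fx"]*d,(v-c["cy"])/c["fy"]*d,d],-1)
    return (P-t)@R
def save(im,f): cv2.imwrite("pics/"+f,cv2.cvtColor(im,cv2.COLOR_RGB2BGR))
E
python3 - <<'E'
from h import *
np.set_printoptions(precision=1,suppress=True)
ims=[]
for n in("scene","top"):
    im,d=viewer.get_image(n); np.save(f"{n}.npy",cloud(n,d)); np.save(f"{n}_im.npy",im); save(im,n+"0.png")
    P=cloud(n,d)
    c,R,t=cal(n); print(n,"cam at",-R.T@t)
    for th in("bottle","rack","jar_a","bowl","geode","mallet","tin","scoop","empty_bay"):
        for m in masks_of(n,th)[:3]:
            px=m["pixels"]&(d>0); q=P[px]
            if len(q): print(th,round(m["score"],2),m["location"],"min",np.percentile(q,2,0),"max",np.percentile(q,98,0),"med",np.median(q,0))
E
```

```text
scene cam at [1037.5  610.7 1055.3]
bottle 0.93 [175.3, 179.1] min [ 563.1 -160.8   -1.5] max [661.  -45.7 190.2] med [646.2 -55.6 104.5]
bottle 0.6 [208.7, 110.9] min [ 319.9 -301.4    2.6] max [ 408.8 -217.9   47.4] med [ 371.4 -249.3   31.1]
rack 0.7 [264.7, 265.4] min [ 458.9  171.9 -122.7] max [839.  302.6  51. ] med [633.1 254.3  18.2]
rack 0.2 [257.6, 223.8] min [547.8 154.   37.8] max [586.2 189.8  87.8] med [572.8 176.1  79.4]
jar_a 0.64 [279.2, 209.8] min [476.  152.6  31.4] max [513.2 187.4  87.5] med [500.9 173.2  78.2]
jar_a 0.56 [259.7, 225.7] min [547.5 153.1  34. ] max [586.2 189.7  87.8] med [573.  175.6  79.3]
bowl 0.85 [399.0, 238.9] min [286.6 367.8   1.4] max [412.9 491.2  51.1] med [332.6 427.3  21.2]
geode 0.76 [207.4, 110.2] min [ 316.6 -335.8   -1.4] max [ 408.2 -217.9   47.2] med [ 369.3 -251.4   30.4]
tin 0.62 [263.9, 163.2] min [337.3 -18.8  -0.9] max [415.9  54.4  47.7] med [391.4  28.5  40.8]
scoop 0.86 [330.4, 328.4] min [520.1 420.7  -0. ] max [690.5 482.4  31.7] med [631.9 445.5   7.4]
scoop 0.18 [400.6, 238.4] min [286.  367.3   1.5] max [412.8 490.7
[... 855 characters left out ...]
de 0.69 [378.6, 252.0] min [ 313.6 -309.2    8.1] max [ 403.1 -220.2   48.3] med [ 358.  -260.2   34.2]
mallet 0.93 [401.7, 121.5] min [ 483.3 -400.1   17.2] max [ 763.8 -268.6   61.5] med [ 697.2 -325.7   44.3]
mallet 0.2 [207.1, 166.2] min [542.3 148.8  31.5] max [582.3 186.3  88.6] med [558.  166.1  84.1]
tin 0.94 [268.1, 241.8] min [352.7 -12.3  -0.2] max [414.5  50.4  48.8] med [382.2  20.6  44.7]
tin 0.68 [212.0, 144.2] min [616.3 151.3  -2.4] max [651.8 188.9   5. ] med [632.8 170.3   1.5]
scoop 0.9 [104.4, 146.1] min [509.9 416.6   0.5] max [687.8 481.5  32.3] med [630.5 444.   15.3]
empty_bay 0.57 [213.7, 146.9] min [616.4 151.2  -2.6] max [649.4 188.6   4.9] med [632.5 170.1   1.5]
```

```bash
python3 - <<'E'
from h import *
np.set_printoptions(precision=1,suppress=True)
out=[]
for n in("scene","top"):
    P=np.load(n+".npy").reshape(-1,3); x,y,z=P.T
    def circ(s,name):
        q=P[s]; A=np.c_[2*q[:,:2],np.ones(len(q))]; b=(q[:,:2]**2).sum(1)
        r=np.linalg.lstsq(A,b,rcond=None)[0]; print(n,name,len(q),r[:2],"r",np.sqrt(r[2]+r[0]**2+r[1]**2))
    bx=(abs(x-640)<50)&(abs(y+68)<50)
    c=P[bx&(z>186)]; print(n,"cap",(c.min(0)+c.max(0))/2,np.median(c,0),len(c))
    circ(bx&(z>20)&(z<120),"body")
    circ((abs(x-632)<30)&(abs(y-170)<30)&(z>60),"-")if 0 else None
    for j in((487,163),(560,166)):
        c=P[(abs(x-j[0])<30)&(abs(y-j[1])<30)&(z>80)]; print("jar",(np.percentile(c,2,0)+np.percentile(c,98,0))/2)
    w=P[(x>430)&(x<720)&(y>120)&(y<320)&(z>44)&(z<56)]
    m=np.zeros((400,600,3),np.uint8)
    for a in w: cv2.circle(m,(int((720-a[0])*2),int((320-a[1])*2)),1,(255,255,255),-1)
    out.append(m)
    im=np.load(n+"_im.npy"); 
    print(w[:,:2].min(0),w[:,:2].max(0))
top=np.load("top_im.npy"); sc=np.load("scene_im.npy")
cv2.imwrite("pics/w.png",np.vstack(out)[:,:][::1])
save(np.hstack([cv2.resize(top,(400,300)),cv2.resize(sc,(400,300))]),"both.png")
cv2.imwrite("pics/comb.png",np.vstack([cv2.imread("pics/both.png"),np.hstack([cv2.resize(o,(400,267)) for o in out])]))
E
```

```text
scene cap [638.1 -67.5 189.3] [638.8 -66.8 189.1] 81
scene body 415 [639.3 -67.6] r 20.980114609893217
jar [491.8 166.3  84.1]
jar [564.6 169.9  84.7]
[452.5 150.8] [673.6 214.7]
top cap [637.8 -69.1 189.9] [637.7 -69.  190.1] 121
top body 203 [639.  -68.7] r 21.867946953535604
jar [490.8 165.2  85. ]
jar [563.7 168.7  84.8]
[452.3 144.7] [670.7 213.1]
```

View pics/comb.png

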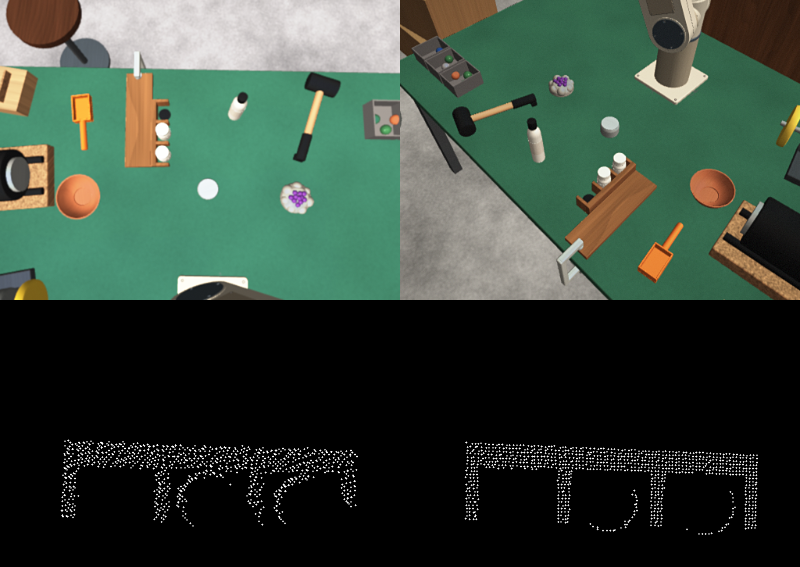

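```bash
python3 - <<'E'
from h import *
from scipy.optimize import minimize
np.set_printoptions(precision=2,suppress=True)
for n in("scene","top"):
    P=np.load(n+".npy").reshape(-1,3); x,y,z=P.T
    w=P[(x>430)&(x<720)&(y>120)&(y<240)&(z>46)&(z<54)][:,:2]
    print(np.median(P[(x>430)&(x<720)&(y>195)&(y<215)&(z>40)&(z<60)][:,2]))
    # model rectangles in rack frame: walls x=+-35,+-105 (10 wide), y -17..23 ; board y 23..?
    j=[np.array(p) for p in((491.3,166),(564.2,169.3))]
    w=w[np.min([np.hypot(*(w-p).T) for p in j],0)>27]
    def f(p):
        c,s=np.cos(p[2]),np.sin(p[2]); d=w-p[:2]; a=d[:,0]*c+d[:,1]*s; b=-d[:,0]*s+d[:,1]*c
        def rect(x0,x1,y0,y1):
            return np.hypot(np.maximum(0,np.maximum(x0-a,a-x1)),np.maximum(0,np.maximum(y0-b,b-y1)))
        D=[rect(k-5,k+5,-17,24) for k in(-105,-35,35,105)]+[rect(-110,110,23,p[3]+23)]
        return np.minimum(np.min(D,0),6).mean()+0.004*p[3]
    best=min((minimize(f,[562+dx,170+dy,a,20],method="Nelder-Mead",options=dict(maxiter=4000,xatol=.01,fatol=1e-5)) for dx in(-3,3) for dy in(-4,4) for a in(0,.05)),key=lambda r:r.fun)
    p=best.x; c,s=np.cos(p[2]),np.sin(p[2])
    print(n,p,best.fun,"bay+",p[:2]+70*np.array([c,s]),"ydir",(-s,c))
    im=np.load(n+"_im.npy"); q=P[(abs(x-633)<26)&(abs(y-170)<35)&(z<8)&(im.reshape(-1,3).max(1)<60)]
    print("disc",(np.percentile(q,2,0)+np.percentile(q,98,0))/2,np.ptp(q,0))
E
```

```text
48.91954577545431
scene [563.37 169.13   0.03  19.25] 0.09222809675526532 bay+ [633.33 171.4 ] ydir (np.float64(-0.032441209564070414), np.float64(0.9994736454364468))
disc [629.2  163.89   0.11] [31.88 24.55 10.13]
50.323163043090055
top [561.98 169.07   0.04  16.68] 0.07098192562243087 bay+ [631.94 171.64] ydir (np.float64(-0.03674684903528857), np.float64(0.9993246064647752))
disc [632.78 170.96   1.03] [35.6  35.28 11.46]
```

```bash
cat >> h.py <<'E'
from scipy.spatial.transform import Rotation as Ro
def plan(pos,lean=45,flip=0):
    """remaining shift (cm, current tool axes) and turn (deg rotvec, tool axes) to the target"""
    o=get_obs(); R=Ro.from_rotvec(o["orientation"]).as_matrix(); p=np.array(o["ee_pos"])
    yd=np.array([-.035,.9994,0]); yd/=np.linalg.norm(yd); l=np.radians(lean)
    z=np.sin(l)*yd-np.cos(l)*np.array([0,0,1]); x=np.array([yd[1],-yd[0],0])*(-1 if flip else 1); T=np.c_[x,np.cross(z,x),z]
    rv=np.degrees(Ro.from_matrix(R.T@T).as_rotvec())
    print("flip",flip,"turn",rv,np.linalg.norm(rv),"shift(now axes)",R.T@(np.array(pos)-p)/10,"shift(target axes)",T.T@(np.array(pos)-p)/10)
np.set_printoptions(precision=2,suppress=True)
def st():
    o=get_obs(); print("t",o["t"],"p",np.array(o["ee_pos"]),"q",np.array(o["qpos"]),"F",np.array(o["ft_force"]),"w",o["width"]); print(Ro.from_rotvec(o["orientation"]).as_matrix())
E
python3 - <<'E'
from h import *
st(); plan((640,-150,200)); plan((640,-150,200),flip=1)
E
```

```text
t 1.0 p [ 194.74 -593.89  222.68] q [-1.27  0.42  1.63 -0.    1.09 -0.02] F [-0.21 -1.31  0.02] w 87.62635045840425
[[ 0.31 -0.95 -0.  ]
 [-0.95 -0.31 -0.  ]
 [ 0.    0.   -1.  ]]
flip 0 turn [ 38.47 -28.91 -69.8 ] 84.78316296704384 shift(now axes) [-28.31 -56.14   2.26] shift(target axes) [ 46.05 -28.66  31.87]
flip 1 turn [-31.11 -41.4   99.95] 112.57203729020112 shift(now axes) [-28.31 -56.14   2.26] shift(target axes) [-46.05  28.66  31.87]
```

```bash
python3 -m inch '[{"tx":-2.3,"ty":-5,"jaw":0.27},{"tx":-2.3,"ty":-5,"jaw":0.27},{"tx":-2.3,"ty":-5,"jaw":0.27},{"tx":-2.3,"ty":-5,"jaw":0.27},{"tx":-2.3,"ty":-5,"jaw":0.27},{"tx":-2.3,"ty":-5,"jaw":0.27},{"tx":-2.3,"ty":-5,"jaw":0.27},{"tx":-2.3,"ty":-5,"jaw":0.27},{"tx":-2.3,"ty":-5,"jaw":0.27},{"tx":-2.3,"ty":-5,"jaw":0.27},{"tx":-2.3,"ty":-5,"jaw":0.27}]'; python3 -c "
from h import *
st(); plan((640,-150,180)); plan((640,-150,180),lean=0)"
```

```text
t 1.0 p [ 194.74 -593.89  222.68] q [-1.27  0.42  1.63 -0.    1.09 -0.02] F [-0.21 -1.31  0.02] w 87.62635045840425
[[ 0.31 -0.95 -0.  ]
 [-0.95 -0.31 -0.  ]
 [ 0.    0.   -1.  ]]
flip 0 turn [ 38.47 -28.91 -69.8 ] 84.78316296704384 shift(now axes) [-28.31 -56.14   4.26] shift(target axes) [ 46.05 -27.25  33.28]
flip 0 turn [  0.     0.   -73.85] 73.85125355410194 shift(now axes) [-28.31 -56.14   4.26] shift(target axes) [ 46.05 -42.8    4.27]$[0]: bad value
```

```bash
python3 -m inch '[{"tx":-2.3,"ty":-5.0,"tz":0,"ax":0,"ay":0,"az":0,"jaw":0.27}]'
```

```text
t: 1.12
ee_pos: [233.9, -558.0, 222.7]
orientation: [2.539, -1.848, 0.002]
ft_force: [2.0, -0.0, -0.1]
width: 80.8
```

```bash
python3 -m inch '[{"tx":-2.3,"ty":-5.0,"tz":0,"ax":0,"ay":0,"az":0,"jaw":0.27},{"tx":-2.3,"ty":-5.0,"tz":0,"ax":0,"ay":0,"az":0,"jaw":0.27},{"tx":-2.3,"ty":-5.0,"tz":0,"ax":0,"ay":0,"az":0,"jaw":0.27},{"tx":-2.3,"ty":-5.0,"tz":0,"ax":0,"ay":0,"az":0,"jaw":0.27},{"tx":-2.3,"ty":-5.0,"tz":0,"ax":0,"ay":0,"az":0,"jaw":0.27},{"tx":-2.3,"ty":-5.0,"tz":0,"ax":0,"ay":0,"az":0,"jaw":0.27},{"tx":-2.3,"ty":-5.0,"tz":0,"ax":0,"ay":0,"az":0,"jaw":0.27},{"tx":-2.3,"ty":-5.0,"tz":0,"ax":0,"ay":0,"az":0,"jaw":0.27},{"tx":-2.3,"ty":-5.0,"tz":0,"ax":0,"ay":0,"az":0,"jaw":0.27},{"tx":-2.3,"ty":-5.0,"tz":0,"ax":0,"ay":0,"az":0,"jaw":0.27}]'; python3 -c "
from h import *
st(); plan((640,-150,180)); plan((640,-150,180),lean=0)"
```

```text
t: 2.38
ee_pos: [639.8, -180.7, 222.8]
orientation: [-2.544, 1.843, -0.0]
ft_force: [-0.7, 0.3, 0.1]
width: 23.9
t 2.375 p [ 639.8  -180.74  222.79] q [-0.29  0.48  1.54 -0.    1.12  0.96] F [-0.67  0.35  0.1 ] w 23.897527642542013
[[ 0.31 -0.95  0.  ]
 [-0.95 -0.31 -0.  ]
 [ 0.   -0.   -1.  ]]
flip 0 turn [ 38.47 -28.93 -69.79] 84.77906549583396 shift(now axes) [-2.92 -0.98  4.28] shift(target axes) [0.13 0.85 5.2 ]
flip 0 turn [  0.    -0.02 -73.85] 73.84810074643565 shift(now axes) [-2.92 -0.98  4.28] shift(target axes) [ 0.13 -3.07  4.28]
```

```bash
python3 -m inch '[{"tx":0,"ty":0,"tz":0,"ax":4.81,"ay":-3.62,"az":-8.72,"jaw":0.27},{"tx":0,"ty":0,"tz":0,"ax":4.81,"ay":-3.62,"az":-8.72,"jaw":0.27},{"tx":0,"ty":0,"tz":0,"ax":4.81,"ay":-3.62,"az":-8.72,"jaw":0.27},{"tx":0,"ty":0,"tz":0,"ax":4.81,"ay":-3.62,"az":-8.72,"jaw":0.27},{"tx":0,"ty":0,"tz":0,"ax":4.81,"ay":-3.62,"az":-8.72,"jaw":0.27},{"tx":0,"ty":0,"tz":0,"ax":4.81,"ay":-3.62,"az":-8.72,"jaw":0.27},{"tx":0,"ty":0,"tz":0,"ax":4.81,"ay":-3.62,"az":-8.72,"jaw":0.27},{"tx":0,"ty":0,"tz":0,"ax":4.81,"ay":-3.62,"az":-8.72,"jaw":0.27}]'; python3 -c "
from h import *
st(); plan((640.5,-130,15))"
```

```text
t: 3.38
ee_pos: [638.4, -182.7, 222.8]
orientation: [-2.352, -0.046, 0.017]
ft_force: [-0.2, -0.7, 0.3]
width: 23.4
t 3.375 p [ 638.38 -182.66  222.76] q [-0.57  0.72  1.34  0.62  1.6  -0.76] F [-0.24 -0.66  0.3 ] w 23.446087660577035
[[ 1.    0.03 -0.03]
 [ 0.04 -0.7   0.71]
 [ 0.   -0.71 -0.7 ]]
flip 0 turn [-0.19  0.07  0.23] 0.3061709999080428 shift(now axes) [ 0.38 11.04 18.37] shift(target axes) [ 0.4  10.97 18.41]
```

```bash
python3 -m inch '[{"tx":0.1,"ty":3.7,"tz":3.7,"ax":0,"ay":0,"az":0,"jaw":0.27},{"tx":0.2,"ty":3.7,"tz":3.7,"ax":0,"ay":0,"az":0,"jaw":0.27},{"tx":0.2,"ty":3.7,"tz":3.7,"ax":0,"ay":0,"az":0,"jaw":0.27},{"tx":0.1,"ty":3.0,"tz":3.0,"ax":0,"ay":0,"az":0,"jaw":0.27},{"tx":0,"ty":0,"tz":0,"ax":0,"ay":0,"az":0,"jaw":0.27}]'; python3 - <<'E'
from h import *
st(); plan((642.5,-120,13))
im,d=viewer.get_image("top"); im2,d2=viewer.get_image("scene")
save(np.hstack([cv2.resize(im[40:240,200:460],(400,308)),cv2.resize(im2[60:310,80:380],(400,333))[:308]]),"pre.png")
E
```

```text
t: 4.0
ee_pos: [642.2, -180.5, 19.8]
orientation: [-2.352, -0.038, 0.025]
ft_force: [-0.3, 1.1, -0.7]
width: 23.5
t 4.0 p [ 642.21 -180.5    19.85] q [-0.57  0.98  1.36  0.64  1.38 -0.91] F [-0.34  1.07 -0.66] w 23.51469757029938
[[ 1.    0.02 -0.03]
 [ 0.03 -0.7   0.71]
 [-0.01 -0.71 -0.7 ]]
flip 0 turn [-0.24  0.26 -0.27] 0.4440926123488508 shift(now axes) [ 0.24 -3.77  4.77] shift(target axes) [ 0.24 -3.79  4.76]
```

View pics/pre.png

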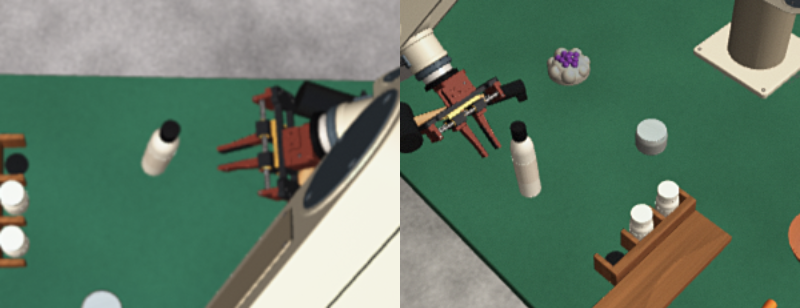

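```bash
python3 -m inch '[{"tx":0,"ty":-1.7,"tz":2.05,"ax":0,"ay":0,"az":0,"jaw":0.27},{"tx":0,"ty":-1.7,"tz":2.05,"ax":0,"ay":0,"az":0,"jaw":0.27},{"tx":0,"ty":-1.2,"tz":1.5,"ax":0,"ay":0,"az":0,"jaw":0.27},{"tx":0,"ty":-0.3,"tz":0.3,"ax":0,"ay":0,"az":0,"jaw":0.27},{"tx":0,"ty":-0.3,"tz":0.3,"ax":0,"ay":0,"az":0,"jaw":0.27},{"tx":0,"ty":0,"tz":0,"ax":0,"ay":0,"az":0,"jaw":0.27}]'; python3 -c "
from h import *
st(); plan((632.6+.035*71.5,100,13))"
```

```text
t: 4.85
ee_pos: [641.8, -101.5, 16.3]
orientation: [-2.355, -0.04, 0.017]
ft_force: [-0.0, 0.5, 0.0]
width: 23.6
t 4.85 p [ 641.77 -101.53   16.33] q [-0.47  0.94  1.46  0.7   1.28 -0.91] F [-0.03  0.48  0.04] w 23.647945605340613
[[ 1.    0.02 -0.02]
 [ 0.03 -0.71  0.71]
 [-0.   -0.71 -0.71]]
flip 0 turn [-0.02 -0.01 -0.04] 0.04647194951250784 shift(now axes) [  0.03 -14.02  14.5 ] shift(target axes) [  0.04 -14.02  14.49]
```

```bash
python3 -m inch '[{"tx":0,"ty":0.2,"tz":0.2,"ax":0,"ay":0,"az":0,"jaw":0.27},{"tx":0,"ty":-0.2,"tz":0.2,"ax":0,"ay":0,"az":0,"jaw":0.27},{"tx":0,"ty":-0.2,"tz":0.2,"ax":0,"ay":0,"az":0,"jaw":0.27},{"tx":0,"ty":-0.2,"tz":0.2,"ax":0,"ay":0,"az":0,"jaw":0.27},{"tx":0,"ty":-0.2,"tz":0.2,"ax":0,"ay":0,"az":0,"jaw":0.27},{"tx":0,"ty":-0.3,"tz":0.3,"ax":0,"ay":0,"az":0,"jaw":0.27},{"tx":0,"ty":-0.4,"tz":0.4,"ax":0,"ay":0,"az":0,"jaw":0.27},{"tx":0,"ty":-0.4,"tz":0.4,"ax":0,"ay":0,"az":0,"jaw":0.27},{"tx":0,"ty":-0.4,"tz":0.4,"ax":0,"ay":0,"az":0,"jaw":0.27},{"tx":0,"ty":-0.4,"tz":0.4,"ax":0,"ay":0,"az":0,"jaw":0.27},{"tx":0,"ty":-0.4,"tz":0.4,"ax":0,"ay":0,"az":0,"jaw":0.27},{"tx":0,"ty":-0.2,"tz":0.2,"ax":0,"ay":0,"az":0,"jaw":0.27}]'; cat >> h.py <<'E'
def bot(c0,tag):
    for n in("top","scene"):
        im,d=viewer.get_image(n); P=cloud(n,d).reshape(-1,3)
        m=[m for m in masks_of(n,"bottle")]
        x,y,z=P.T; near=(abs(x-c0[0])<45)&(abs(y-c0[1])<45)
        c=P[near&(z>183)&(z<196)]
        if len(c)>8: print(n,"cap",(c.min(0)+c.max(0))/2,len(c))
        if n=="top": a=im
    save(np.hstack([cv2.resize(a[40:240,150:410],(400,308)),cv2.resize(im[60:310,80:380],(400,333))[:308]]),tag)
E
python3 - <<'E'
from h import *
st(); y=get_obs()["ee_pos"][1]+25
bot((640,y),"p1.png")
E
```

```text
t: 6.35
ee_pos: [640.0, -54.1, 13.5]
orientation: [-2.355, -0.041, 0.018]
ft_force: [0.3, -1.6, -1.0]
width: 23.7
t 6.35 p [639.96 -54.13  13.48] q [-0.42  0.92  1.52  0.74  1.22 -0.9 ] F [ 0.31 -1.63 -0.98] w 23.6619627628632
[[ 1.    0.02 -0.03]
 [ 0.03 -0.71  0.71]
 [-0.   -0.71 -0.71]]
top cap [638.39 -29.69 188.54] 131
scene cap [639.2  -27.51 188.62] 99
```

View pics/p1.png

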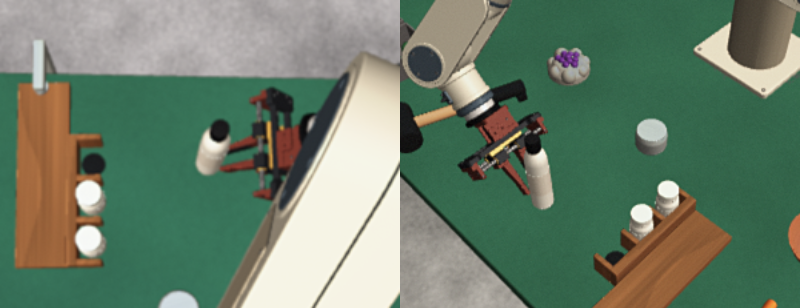

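```bash
python3 -m inch '[{"tx":0,"ty":-0.3,"tz":0.3,"ax":0,"ay":0,"az":0,"jaw":0.27},{"tx":0,"ty":-0.5,"tz":0.5,"ax":0,"ay":0,"az":0,"jaw":0.27},{"tx":0,"ty":-0.6,"tz":0.6,"ax":0,"ay":0,"az":0,"jaw":0.27},{"tx":0,"ty":-0.6,"tz":0.6,"ax":0,"ay":0,"az":0,"jaw":0.27},{"tx":0,"ty":-0.6,"tz":0.6,"ax":0,"ay":0,"az":0,"jaw":0.27},{"tx":0,"ty":-0.6,"tz":0.6,"ax":0,"ay":0,"az":0,"jaw":0.27},{"tx":0,"ty":-0.6,"tz":0.6,"ax":0,"ay":0,"az":0,"jaw":0.27},{"tx":0,"ty":-0.6,"tz":0.6,"ax":0,"ay":0,"az":0,"jaw":0.27},{"tx":0,"ty":-0.6,"tz":0.6,"ax":0,"ay":0,"az":0,"jaw":0.27},{"tx":0,"ty":-0.6,"tz":0.6,"ax":0,"ay":0,"az":0,"jaw":0.27},{"tx":0,"ty":-0.5,"tz":0.5,"ax":0,"ay":0,"az":0,"jaw":0.27},{"tx":0,"ty":-0.3,"tz":0.3,"ax":0,"ay":0,"az":0,"jaw":0.27}]'; python3 - <<'E'
from h import *
st(); y=get_obs()["ee_pos"][1]+25
bot((638,y),"p2.png"); plan((632.6+.035*25.5,121,13))
E
```

```text
t: 8.05
ee_pos: [636.7, 36.4, 13.5]
orientation: [-2.355, -0.041, 0.018]
ft_force: [-0.3, -1.4, 0.1]
width: 23.7
t 8.05 p [636.75  36.39  13.5 ] q [-0.29  0.89  1.6   0.83  1.13 -0.89] F [-0.27 -1.38  0.1 ] w 23.655643716389115
[[ 1.    0.02 -0.03]
 [ 0.03 -0.71  0.71]
 [-0.   -0.71 -0.71]]
top cap [634.92  60.74 188.51] 127
scene cap [637.02  63.49 188.9 ] 112
flip 0 turn [-0.05  0.03 -0.05] 0.0752781999810985 shift(now axes) [-0.03 -5.97  6.06] shift(target axes) [-0.03 -5.97  6.05]
```

```bash
python3 -m inch '[{"tx":0,"ty":-0.3,"tz":0.3,"ax":0,"ay":0,"az":0,"jaw":0.27},{"tx":0,"ty":-0.5,"tz":0.5,"ax":0,"ay":0,"az":0,"jaw":0.27},{"tx":0,"ty":-0.6,"tz":0.6,"ax":0,"ay":0,"az":0,"jaw":0.27},{"tx":0,"ty":-0.6,"tz":0.6,"ax":0,"ay":0,"az":0,"jaw":0.27},{"tx":0,"ty":-0.6,"tz":0.6,"ax":0,"ay":0,"az":0,"jaw":0.27},{"tx":0,"ty":-0.6,"tz":0.6,"ax":0,"ay":0,"az":0,"jaw":0.27},{"tx":0,"ty":-0.6,"tz":0.6,"ax":0,"ay":0,"az":0,"jaw":0.27},{"tx":0,"ty":-0.6,"tz":0.6,"ax":0,"ay":0,"az":0,"jaw":0.27},{"tx":0,"ty":-0.6,"tz":0.6,"ax":0,"ay":0,"az":0,"jaw":0.27},{"tx":0,"ty":-0.5,"tz":0.5,"ax":0,"ay":0,"az":0,"jaw":0.27},{"tx":0,"ty":-0.4,"tz":0.4,"ax":0,"ay":0,"az":0,"jaw":0.27},{"tx":0,"ty":0,"tz":0,"ax":0,"ay":0,"az":0,"jaw":0.27}]'; python3 - <<'E'
from h import *
st(); y=get_obs()["ee_pos"][1]+25
bot((634,y),"p3.png"); plan((632.6,146,13))
E
```

```text
t: 9.75
ee_pos: [633.8, 119.8, 13.6]
orientation: [-2.355, -0.041, 0.018]
ft_force: [-0.5, -0.5, 0.9]
width: 24.1
t 9.75 p [633.79 119.82  13.6 ] q [-0.17  0.88  1.65  0.92  1.06 -0.86] F [-0.51 -0.45  0.86] w 24.083754510995515
[[ 1.    0.02 -0.03]
 [ 0.04 -0.71  0.71]
 [-0.   -0.71 -0.71]]
top cap [632.37 144.77 188.87] 130
scene cap [633.2  146.4  188.05] 115
flip 0 turn [-0.05  0.01 -0.05] 0.06961930725389062 shift(now axes) [-0.04 -1.86  1.94] shift(target axes) [-0.04 -1.86  1.94]
```

View pics/p3.png

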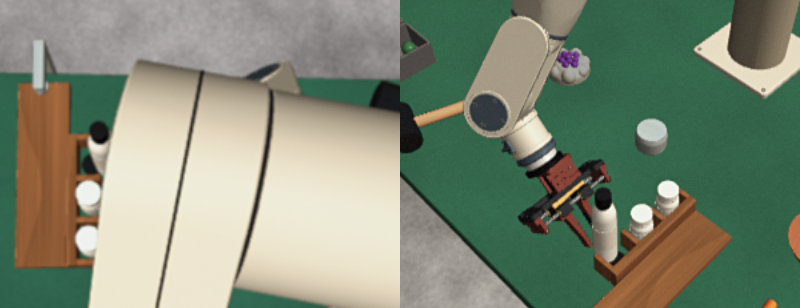

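```bash
python3 -m inch '[{"tx":0,"ty":-0.2,"tz":0.2,"ax":0,"ay":0,"az":0,"jaw":0.27},{"tx":0,"ty":-0.2,"tz":0.2,"ax":0,"ay":0,"az":0,"jaw":0.27},{"tx":0,"ty":-0.2,"tz":0.2,"ax":0,"ay":0,"az":0,"jaw":0.27},{"tx":0,"ty":-0.2,"tz":0.2,"ax":0,"ay":0,"az":0,"jaw":0.27},{"tx":0,"ty":-0.2,"tz":0.2,"ax":0,"ay":0,"az":0,"jaw":0.27},{"tx":0,"ty":-0.2,"tz":0.2,"ax":0,"ay":0,"az":0,"jaw":0.27},{"tx":0,"ty":-0.2,"tz":0.2,"ax":0,"ay":0,"az":0,"jaw":0.27},{"tx":0,"ty":-0.2,"tz":0.2,"ax":0,"ay":0,"az":0,"jaw":0.27},{"tx":0,"ty":0,"tz":0,"ax":0,"ay":0,"az":0,"jaw":0.27}]'
python3 -m inch '[{"tx":0,"ty":-0.07,"tz":0.07,"ax":0,"ay":0,"az":0,"jaw":0.27},{"tx":0,"ty":0,"tz":0,"ax":0,"ay":0,"az":0,"jaw":0.27}]'
python3 -m inch '[{"tx":0,"ty":-0.07,"tz":0.07,"ax":0,"ay":0,"az":0,"jaw":0.27},{"tx":0,"ty":0,"tz":0,"ax":0,"ay":0,"az":0,"jaw":0.27}]'; python3 - <<'E'
from h import *
y=get_obs()["ee_pos"][1]+25
bot((633,y),"p4.png")
E
```

```text
t: 11.08
ee_pos: [633.1, 142.2, 13.6]
orientation: [-2.355, -0.041, 0.018]
ft_force: [-0.3, 0.5, -0.9]
width: 23.9
t: 11.32
ee_pos: [633.1, 142.9, 13.6]
orientation: [-2.355, -0.04, 0.018]
ft_force: [-0.2, -0.7, -0.2]
width: 23.8
t: 11.58
ee_pos: [633.1, 143.8, 13.6]
orientation: [-2.355, -0.04, 0.018]
ft_force: [-0.3, -1.6, -0.4]
width: 23.9
top cap [632.6  176.51 190.69] 42
scene cap [633.4  169.37 188.29] 121
```

```bash
for i in 1; do python3 -m inch '[{"tx":0,"ty":-0.07,"tz":0.07,"ax":0,"ay":0,"az":0,"jaw":0.27},{"tx":0,"ty":0,"tz":0,"ax":0,"ay":0,"az":0,"jaw":0.27}]'; done
python3 -m inch '[{"tx":0,"ty":-0.07,"tz":0.07,"ax":0,"ay":0,"az":0,"jaw":0.27},{"tx":0,"ty":0,"tz":0,"ax":0,"ay":0,"az":0,"jaw":0.27}]'
```

```text
t: 12.02
ee_pos: [633.1, 144.9, 13.6]
orientation: [-2.355, -0.041, 0.018]
ft_force: [0.9, -0.7, 0.1]
width: 23.9
t: 12.28
ee_pos: [633.0, 145.9, 13.6]
orientation: [-2.355, -0.041, 0.018]
ft_force: [0.6, -1.2, 0.7]
width: 23.5
```

```bash
python3 -m inch '[{"tx":0,"ty":-0.07,"tz":0.07,"ax":0,"ay":0,"az":0,"jaw":0.27},{"tx":0,"ty":0,"tz":0,"ax":0,"ay":0,"az":0,"jaw":0.27}]'; python3 - <<'E'
from h import *
y=get_obs()["ee_pos"][1]+25
bot((633,y),"p5.png")
im,d=viewer.get_image("scene"); P=cloud("scene",d).reshape(-1,3); x,y,z=P.T
q=P[(abs(x-633)<24)&(abs(y-171)<26)&(z>55)&(z<125)]
A=np.c_[2*q[:,:2],np.ones(len(q))]; r=np.linalg.lstsq(A,(q[:,:2]**2).sum(1),rcond=None)[0]; print("body",r[:2],np.sqrt(r[2]+r[0]**2+r[1]**2),len(q))
E
```

```text
t: 12.52
ee_pos: [633.0, 146.9, 13.6]
orientation: [-2.355, -0.041, 0.018]
ft_force: [0.3, -1.3, -0.0]
width: 23.7
top cap [633.09 180.87 189.04] 27
scene cap [632.3  172.24 187.99] 121
body [632.74 172.27] 21.48450038525365 303
```

```bash
python3 -m inch '[{"tx":0,"ty":-0.05,"tz":0.05,"ax":0,"ay":0,"az":0,"jaw":0.27},{"tx":0,"ty":0,"tz":0,"ax":0,"ay":0,"az":0,"jaw":0.27},{"tx":0,"ty":0,"tz":0,"ax":0,"ay":0,"az":0,"jaw":0.27}]'; python3 -m inch '[{"tx":0,"ty":-0.05,"tz":0.05,"ax":0,"ay":0,"az":0,"jaw":0.27},{"tx":0,"ty":0,"tz":0,"ax":0,"ay":0,"az":0,"jaw":0.27},{"tx":0,"ty":0,"tz":0,"ax":0,"ay":0,"az":0,"jaw":0.27}]'
```

```text
t: 13.15
ee_pos: [633.0, 147.4, 13.6]
orientation: [-2.355, -0.04, 0.018]
ft_force: [-0.6, -2.3, -0.7]
width: 23.6
t: 13.52
ee_pos: [633.1, 147.9, 13.5]
orientation: [-2.356, -0.04, 0.017]
ft_force: [-0.1, -5.6, 1.2]
width: 23.3
```

Force has risen to 5.6 N, so the bottle is on the back board. Next I back the hand straight out.

```bash
python3 -m inch '[{"tx":0,"ty":0.1,"tz":-0.1,"ax":0,"ay":0,"az":0,"jaw":0.27},{"tx":0,"ty":0.3,"tz":-0.3,"ax":0,"ay":0,"az":0,"jaw":0.27},{"tx":0,"ty":1,"tz":-1,"ax":0,"ay":0,"az":0,"jaw":0.27},{"tx":0,"ty":2,"tz":-2,"ax":0,"ay":0,"az":0,"jaw":0.27},{"tx":0,"ty":3,"tz":-3,"ax":0,"ay":0,"az":0,"jaw":0.27},{"tx":0,"ty":3,"tz":-3,"ax":0,"ay":0,"az":0,"jaw":0.27},{"tx":0,"ty":3,"tz":-3,"ax":0,"ay":0,"az":0,"jaw":0.27},{"tx":0,"ty":0,"tz":-4,"ax":0,"ay":0,"az":0,"jaw":0.27},{"tx":0,"ty":-1,"tz":-4,"ax":0,"ay":0,"az":0,"jaw":0.27},{"tx":0,"ty":-1,"tz":-4,"ax":0,"ay":0,"az":0,"jaw":0.27},{"tx":0,"ty":0,"tz":0,"ax":0,"ay":0,"az":0,"jaw":0.27},{"tx":0,"ty":0,"tz":0,"ax":0,"ay":0,"az":0,"jaw":0.27}]'; python3 - <<'E'
from h import *
st(); bot((633,172),"f.png")
for n in("scene","top"):
    im,d=viewer.get_image(n); P=cloud(n,d).reshape(-1,3); x,y,z=P.T
    q=P[(abs(x-633)<24)&(abs(y-171)<26)&(z>55)&(z<125)]
    A=np.c_[2*q[:,:2],np.ones(len(q))]; r=np.linalg.lstsq(A,(q[:,:2]**2).sum(1),rcond=None)[0]; print("body",r[:2],np.sqrt(r[2]+r[0]**2+r[1]**2),len(q))
    for j in((491,166),(564,169)):
        c=P[(abs(x-j[0])<30)&(abs(y-j[1])<30)&(z>80)]; print("jar",(np.percentile(c,2,0)+np.percentile(c,98,0))/2)
    if n=="top": a=im
    else: b=im
save(np.hstack([cv2.resize(a,(400,300)),cv2.resize(b,(400,300))]),"f.png")
E
```

```text
t: 15.02
ee_pos: [640.8, -97.8, 111.7]
orientation: [-2.355, -0.04, 0.019]
ft_force: [0.1, 0.9, -0.5]
width: 23.7
t 15.025 p [640.85 -97.76 111.69] q [-0.47  0.8   1.48  0.68  1.37 -0.82] F [ 0.1   0.89 -0.48] w 23.66963362866414
[[ 1.    0.02 -0.03]
 [ 0.03 -0.71  0.71]
 [-0.   -0.71 -0.71]]
top cap [632.29 171.4  188.56] 129
scene cap [633.   172.89 188.91] 120
body [632.96 172.51] 21.446340782804302 295
jar [491.45 167.49  84.58]
jar [565.37 169.52  84.01]
body [632.39 171.88] 21.884289994301817 143
jar [489.96 165.53  85.19]
jar [563.74 167.74  85.26]
```

View pics/f.png

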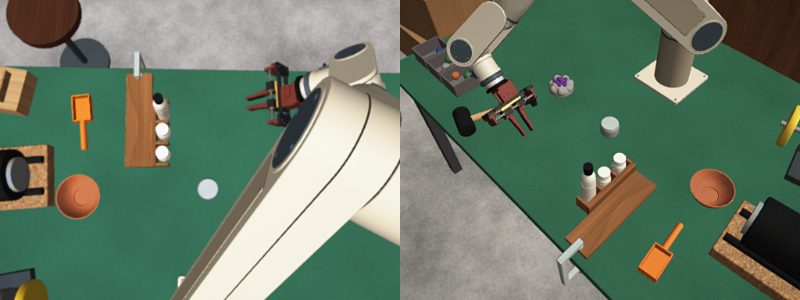

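```bash
python3 -c "
from h import *
print(ctrl.close_job())"
```

```text
the job is handed in; nothing more can be done
None
```

I pushed the bottle along the shelf into the empty bay, and it now stands upright against the back board. The job is handed in, at about 15 s on the robot's clock. I leaned the hand back 45° and pushed with the two part-open fingertips about 20 mm above the shelf. I stopped when the push force rose to about 5.6 N at the back board, then backed the hand clear.

**Bottle position:** the last camera checks put its axis at about (632.7, 172.2) mm. The measured home point is (632.6, 171.5), so it is centred in the bay and touching or within a millimetre of the board. The cap sits directly above the body, so it is not tilted.

**Jars:** both read within about 2 mm of where they started, which is camera noise.

**Other things:** the mallet, geode, tin, bowl and scoop look unmoved in the final picture. I did not measure their positions again.

**Failed or disagreeing checks:**
- My first move was refused because each row needs all its fields, and nothing moved.
- The two cameras differed by 1–2 mm.
- Two top-camera readings of the cap were off while the arm blocked its view, and I did not use them.

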